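# Switch off a gauge readout and pop its push-push battery hatch open

## Task

The batteries of the gauge readout are due to be changed. With a fingertip, first switch it off at the rocker switch on its top, then press the front edge of the battery hatch once and let go, and see that it has popped up and stays ajar untouched for about a second; then push it back with the finger until it stands fully open by itself, upright or leaning back. Grip nothing, do not push the popped hatch shut again, and leave the tweezers, screwdriver and loupe where they are.

Things in the scene. Friction and masses are not known exactly. Their poses are not given: they have to be found in the camera images.
- readout: grey bench gauge readout, 171 mm deep (x), 200 mm wide (y), 71 mm high, cannot shift; origin at the middle of its underside, x from front to back, y to the left seen from its front. The front slopes up (display, keys, knob, all fixed) from 36 mm high at x = -83 mm to the flat top, 70 mm high, from x = -16 mm on. The flat top has the rocker (right) and the hatch (left); side rims 1.5 mm
- power_rocker (a joint): plain grey rocker switch, 37 mm long (along the readout's x), 25 mm wide, in a black bezel 3.5 mm high, 50 x 35 mm. Rad: 0 = on (as found: rear end down, front end up), 0.4 = off (front end down). About 4 N straight down near the front end pushes it past the middle (0.2); it then snaps to off by itself and stays
- rocker_front (a point): point on the rocker's top face 12.5 mm in front of its pivot, where to press straight down; as found 7.4 mm above the pivot, when off 2.4 mm above it
- rocker_pivot (a point): middle of the rocker on its pivot axis (fixed to the readout), 5 mm below the rocker's top face, 4 mm above the readout's flat top
- battery_hatch (a joint): black lid, 62 mm from hinge to front edge, 84 mm wide, 8 mm thick. Rad: 0 = latched (top 6 mm above the flat top), 1.57 upright, 1.9 stop. Push-push latch: about 4 N near the front edge tips it to -0.076 (firm stop); pressed past -0.06 and let go, a spring lifts it to about 0.93, where it stays; pressed shut it latches again. The stiff hinge (1 to 2 N at the edge) holds any angle
- hatch_press (a point): where to press: top face of the hatch, middle of its width, on the ribs, 12 mm behind the free front edge; moves with the hatch and sinks up to 4 mm when pressed
- hatch_edge (a point): middle of the hatch's free front edge, 4 mm below its top face, where its two plates meet (battery_hatch_c0, the outer plate, is pressed; battery_hatch_c1, the inner plate, is pushed back); moves with the hatch: popped, it is 50 mm higher and 25 mm farther back than when latched
- hatch_hinge (a point): middle of the hinge line at the hatch's back (fixed to the readout, along its y), 2 mm above the flat top. The lid's inner face lies 4 mm below the hinge line when closed, so faces the front when upright. A latch tongue hangs 25 mm from it near the front edge, 18 to 38 mm left of the middle: push the popped lid back at its middle or right half
- tweezers: pair of steel tweezers, 126 mm long, lying flat in front of the readout; origin at the middle of its underside; loose, to be left where it lies
- screwdriver: slim watchmaker's screwdriver, 115 mm long, lying flat in front of the readout; origin at the middle of its underside; loose, to be left where it lies
- loupe: eye loupe, 38 mm across and 31 mm high, standing beside the readout; origin at the middle of its underside; loose, to be left where it stands

How it is judged:
On the way, in this order (a step that is already met when the one before it is completed fails the run):
1. the rocker switch is off while the hatch is still shut (value of joint power_rocker above 0.3 rad and value of joint battery_hatch below 0.1 rad), for 0.1 s.
2. the hatch has popped up and stays ajar with no finger on the readout (value of joint battery_hatch between 0.6 and 1.15 rad and contact force between the fingers and readout below 0.1 N), for 0.5 s.
At the end, for the whole second after the job is handed in: The hatch stands open by at least 80 degrees (1.4 rad) and is still, the rocker is off (over 0.3 rad), and the tweezers, screwdriver and loupe are within 15 mm of where they were (value of joint battery_hatch above 1.4 rad and value of joint power_rocker above 0.3 rad and velocity of joint battery_hatch between -0.05 and 0.05 rad/s and distance of each of tweezers, screwdriver, loupe from where it was at the start of the episode below 0.015 m); the robot touches nothing.
It fails at once if the popped hatch is pushed shut again (value of joint battery_hatch between 0.15 and 1.2 rad and velocity of joint battery_hatch below -0.12 rad/s and contact force between any of the fingers, the arm and readout above 0.3 N).
It fails at once if the hatch is gripped between the fingers (contact force between the fingers and battery_hatch_c0 above 2.5 N and contact force between the fingers and battery_hatch_c1 above 2.5 N).
It fails at once if the tweezers is shoved aside or picked up (distance of tweezers from where it was at the start of the episode above 0.02 m or height (world z) of tweezers above 0.012 m).
It fails at once if the screwdriver is shoved aside or picked up (distance of screwdriver from where it was at the start of the episode above 0.02 m or height (world z) of screwdriver above 0.012 m).
It fails at once if the loupe is shoved aside or picked up (distance of loupe from where it was at the start of the episode above 0.02 m or height (world z) of loupe above 0.012 m).
It also fails if it takes over 51 s, if anything falls off the work surface, if the arm or the gripper's body presses on something with over 40 N, if the wrist force passes 120 N, or if a joint passes its speed limit or range.

## Robot

A 6-joint arm with a two-finger parallel gripper is mounted at the origin on a cart in front of the work surface, level with it; the furniture and walls round the work are solid. World frame = base frame: x ahead of the robot, y to its left, z up, the work surface at z = 0. Lengths are in m, angles in rad, forces in N, time in s.
With the tool pointing down it reaches from about 0.3 to 0.875 m from the base axis. Payload 4.2 kg.
Tool frame: the origin (TCP) lies midway between the tips of the shut fingers; the grasp point (between the pads) lies 19 mm behind it; z points along the fingers, y is the line along which they close (so a half turn about z gives the same grasp; the last joint's range is limited). The gripper opens to 85 mm and grips with 20 to 120 N. Pads are 22 mm wide; open, the fingers measure 114 mm over their backs; the gripper's body (76 mm by 85 mm) begins 54 mm behind the grasp point. The pads swing forward as they close: fully open they stand 13 mm farther back than shut.
Start: joints at [-0.02, 0.32, 1.565, -0, 1.257, -0.02], TCP at [0.575, 0, 0.231] pointing down, gripper open.
Joint ranges: [-3.11, 3.11], [-0.84, 2.01], [0.21, 2.61], [-1.34, 4.49], [0.05, 2.63], [-2.56, 2.56]. Speed limits (rad/s): [2.57, 2.57, 3.14, 3.14, 3.14, 3.14].

## Interface

Orientations are given as a unit quaternion [x, y, z, w].
In Python, from station import telemetry, capture, workorder gives the robot as it stands.
- The arm moves only by the shell command python3 -m creep 'ROWS'. ROWS is JSON, a list of rows, each a list of 5 numbers: the opening, from 0 (shut) to 1 (fully open), then the shift along the tool's x, y, z scaled (see below), then the turn about the tool's z scaled (see below). In form: [[fingers, tx, ty, tz, spin], ...]. A call has 1 to 5 rows; each row is the pose to reach, as a shift and turn from the pose commanded when the call began, along the tool's axes at that moment, turning the shorter way round; what a row does not reach only later rows make up. The controller multiplies each number of a shift by 0.3 m and each number of a turn by pi rad. A row lasts 1/12 s, in which the tool goes at most 41.7 mm and 7.16 degrees, less where a joint would pass 70% of its speed; a pose out of reach is approached as far as the arm can. A call with a number of a shift or a turn outside -1 to 1 is refused whole. A call with a gripper value outside its range is refused whole. The fingers move at their own pace and stop on an object; the grip force is fixed at half the most. Time passes only in rows, so rows that repeat a pose let the fingers close. It gives the time, the measured TCP pose, the force, the opening and the grip force at its end, in the units of the state.
- telemetry.observe(): the state, without advancing time (a new reading comes with each control period).
- capture(name): name is "scene" or "side" or "wrist"; returns a dict with "img" (420x560x3 uint8, blue, green, red), "z_map" (420x560 float32, m along the optical axis (not along the pixel's ray), 0 where there is no reading), "fx", "fy", "cx", "cy" (pixels), "T" (4x4, takes a point from camera to world coordinates). Camera axes: x right, y up, looking along -z (the intrinsics and any distortion apply to the point x, -y, -z); pixel columns grow to the right and rows downward; lengths in m; the calibration is good to about 2 mm. A picture is of the moment at which its call begins.
- workorder.job_done(): hands the job in; it is judged then, once.
The state is a dict: "time_s": time; "joint_positions": joint angles; "joint_vel": joint speeds; "tau": joint torques, N m; "eef_pos": TCP position; "tool_rot": TCP orientation; "force": force on the tool from outside, world axes, zero at the start; "moment": the same for the moment, N m; "width": finger opening in m; "grip_force": force on a finger pad.
Only numpy, scipy, OpenCV 4.12 (cv2) and the standard library are available. Lean on these libraries where they do the work, as an engineer would, in place of code of your own. Each camera call takes 0.05 s, during which the arm holds its last target. There are 200 camera calls.

## Working session

There is one attempt and no reset: what is moved stays moved. The work goes in short steps, Python scripts to look and compute and a shell command to move; the robot and the scene stay as the last step left them, time stands still between calls to the robot, and variables do not carry over. Pictures are saved under pics/ and viewed, at most 10 in all, crops included, and the job is handed in when it is done.

```bash
mkdir -p pics
cat > h.py <<'E'
import numpy as np, cv2
from station import telemetry, capture, workorder
def pts(c):
    z=c["z_map"]; v,u=np.indices(z.shape)
    x=(u-c["cx"])/c["fx"]*z; y=(v-c["cy"])/c["fy"]*z
    P=np.stack([x,-y,-z,np.ones_like(z)],-1)@np.array(c["T"]).T
    P=P[...,:3]; P[z==0]=np.nan
    return P
E
python3 - <<'E'
from h import *
s=telemetry.observe(); print({k:np.round(v,3).tolist() for k,v in s.items()})
for n in ["scene","side","wrist"]:
    c=capture(n); print(n,{k:c[k] for k in c if k not in("img","z_map")})
    cv2.imwrite(f"pics/{n}0.png",c["img"]); np.save(f"{n}0.npy",pts(c))
E
```

```text
{'time_s': 0.0, 'joint_positions': [-0.02, 0.32, 1.566, 0.0, 1.257, -0.02], 'joint_vel': [0.0, 0.001, -0.001, -0.001, 0.0, 0.001], 'tau': [0.001, -41.553, -23.416, -0.0, 0.008, 0.0], 'eef_pos': [0.575, 0.0, 0.23], 'tool_rot': [0.707, 0.707, -0.001, -0.001], 'force': [0.046, -0.012, 0.894], 'moment': [0.017, -0.027, 0.008], 'grip_force': 0.0, 'width': 0.085}
scene {'fx': 505.0473681633226, 'fy': 505.0473681633226, 'cx': 276.67306043653747, 'cy': 209.18927951735606, 'T': array([[ 0.69781026,  0.45510953, -0.55311496,  0.06309549],
       [-0.71623802,  0.45196526, -0.53172408, -0.38051305],
       [ 0.00799604,  0.76720448,  0.64135274,  0.63198484],
       [ 0.        ,  0.        ,  0.        ,  1.        ]])}
side {'fx': 475.9388254974224, 'fy': 475.9388254974224, 'cx': 281.5855975676829, 'cy': 212.72626901827448, 'T': array([[-0.86431605,  0.30595473, -0.39918601,  0.17267046],
       [-0.50289989, -0.51463101,  0.69443979,  0.67888619],
       [ 0.00703364,  0.80096606,  0.59866844,  0.59698379],
       [ 0.        ,  0.        ,  0.        ,  1.        ]])}
wrist {'fx': 300.72681475631646, 'fy': 300.72681475631646, 'cx': 278.5915785124258, 'cy': 209.72298183908006, 'T': array([[ 9.99997653e-01, -9.13960382e-04,  1.96410359e-03,
         5.76187327e-01],
       [ 3.73066962e-04,  9.65755206e-01,  2.59454702e-01,
         6.57186024e-02],
       [-2.13397458e-03, -2.59453360e-01,  9.65753281e-01,
         3.74347221e-01],
       [ 0.00000000e+00,  0.00000000e+00,  0.00000000e+00,
         1.00000000e+00]])}
```

View pics/scene0.png

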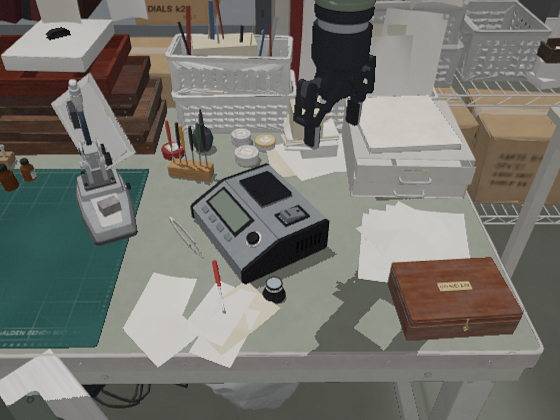

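View pics/side0.png

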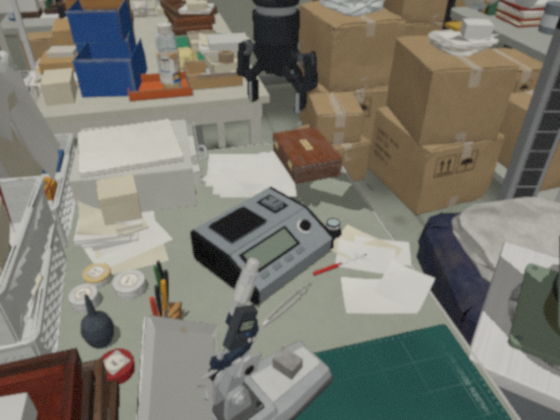

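The scene view shows the readout, with the hatch around (266,188), rocker around (292,214), loupe (274,290), screwdriver (218,285) and tweezers (185,237). In the side view the hatch is at (238,225) and the rocker at (272,203). Next I'll measure the hatch and rocker.

Run:
```python
from h import *
for n,box in [("scene",(190,330,160,280)),("side",(190,345,180,300))]:
    P=np.load(n+"0.npy"); im=cv2.imread(f"pics/{n}0.png"); g=im.max(2)
    u0,u1,v0,v1=box; M=np.zeros(g.shape,bool); M[v0:v1,u0:u1]=1
    top=M&(P[...,2]>0.064)&(P[...,2]<0.085)
    q=P[top]; print(n,top.sum(),np.percentile(q[:,2],[5,25,50,75,95]).round(4))
    for name,mask in [("flat",top),("dark",top&(g<60))]:
        k,l,st,ce=cv2.connectedComponentsWithStats(mask.astype(np.uint8))
        for i in range(1,k):
            if st[i,4]<60: continue
            q=P[l==i]; r=cv2.minAreaRect((q[:,:2]*1000).astype(np.float32))
            print(name,st[i],ce[i].round(),"rect",np.round(r[0],1),np.round(r[1],1),round(r[2],1),"z",np.percentile(q[:,2],[5,50,95]).round(4),"g",np.median(g[l==i]))
    big=cv2.resize(im[v0:v1,u0:u1],None,fx=4,fy=4,interpolation=cv2.INTER_CUBIC)
    cv2.imwrite(f"pics/{n}crop.png",big)
```

```text
scene 5090 [0.0657 0.0699 0.0714 0.0753 0.0788]
flat [ 214  163  115   86 5086] [270. 205.] rect [545.3 113.6] [201.8 137.7] 76.0 z [0.0657 0.0714 0.0788] g 122.0
dark [214 164  54  23  98] [239. 174.] rect [574.4 205.9] [  7.4 114.8] 76.6 z [0.0667 0.0724 0.0741] g 36.0
dark [ 240  171   51   35 1029] [265. 188.] rect [571.8 137.5] [84.3 67.2] 77.5 z [0.0754 0.0774 0.0793] g 32.0
dark [219 187  35  38 101] [239. 206.] rect [509.1 148.3] [111.  11.] 75.7 z [0.0649 0.0683 0.0698] g 32.0
dark [275 205  35  22 132] [293. 217.] rect [550.3  52.3] [36.8 49.9] 77.1 z [0.0726 0.0744 0.076 ] g 28.0
dark [268 219  61  30 358] [299. 233.] rect [530.3  17.8] [  8.6 118.8] 76.5 z [0.0649 0.0707 0.0736] g 24.0
dark [247 232  12  11 103] [253. 237.] rect [472.   66.8] [20.3 18.1] 46.3 z [0.0642 0.0669 0.0708] g 35.0
side 4689 [0.0655 0.0693 0.0707 0.075  0.0779]
flat [ 190  186  124   79 4671] [251. 224.] rect [547.4 115.3] [202.6 138.7] 76.2 z [0.0656 0.0707 0.0779] g 116.0
dark [210 208  55  34 998] [237. 224.] rect [572.8 141.4] [82.5 62.3] 76.7 z [0.0747 0.0768 0.0784] g 32.0
dark [191 231  45  34 232] [212. 247.] rect [578.1 208.5] [  6.9 112.5] 76.2 z [0.0644 0.07   0.0726] g 30.0
```

View pics/scenecrop.png

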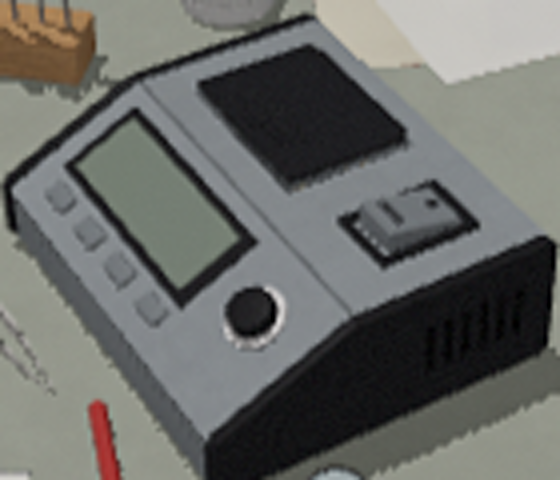

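The crop shows the hatch on the left of the flat top and the rocker with its front end up on the right. The readout yaw is about -13.6°. I put the rocker pivot at about (0.551, 0.053) and the hatch centre at about (0.5725, 0.140). I'll shut the fingers, align the yaw and hover over the rocker front.

```bash
python3 -m creep '[[0,0.187,-0.12,0.2,0.075],[0,0.187,-0.12,0.333,0.075],[0,0.187,-0.12,0.333,0.075],[0,0.187,-0.12,0.333,0.075],[0,0.187,-0.12,0.333,0.075]]'
python3 - <<'E'
from h import *
for n in ["scene","side"]:
    c=capture(n); P=pts(c); s=telemetry.observe()
    if n=="scene": cv2.imwrite("pics/a.png",cv2.resize(c["img"][100:260,180:360],None,fx=4,fy=3.75)[:600,:720])
    # points just above tip
    e=s["eef_pos"]; m=(np.abs(P[...,0]-e[0])<.03)&(np.abs(P[...,1]-e[1])<.03)&(P[...,2]>.1)&(P[...,2]<e[2]+.02)
    q=P[m]; print(n,m.sum(),e.round(4) if hasattr(e,'round') else e, np.percentile(q,[2,50,98],axis=0).round(4).tolist() if len(q) else "")
print(s["width"],s["force"],s["time_s"],s["tool_rot"])
E
```

```text
time_s: 0.57
eef_pos: [0.5378, 0.0563, 0.1301]
tool_rot: [0.785, 0.62, -0.002, -0.001]
force: [0.1, 0.0, 0.5]
width: 0.0254
grip_force: 0.0
scene 218 [0.54   0.056  0.1321] [[0.5107, 0.0418, 0.1332], [0.5475, 0.0517, 0.1437], [0.5604, 0.0685, 0.1514]]
side 200 [0.5411 0.0558 0.1332] [[0.5191, 0.0491, 0.1328], [0.5352, 0.0634, 0.1448], [0.5646, 0.0708, 0.1528]]
0.009679997680728183 [ 0.70448139 -0.02350182 -0.3276048 ] 0.6667 [0.78526663 0.61915442 0.00157076 0.00128905]
```

View pics/a.png

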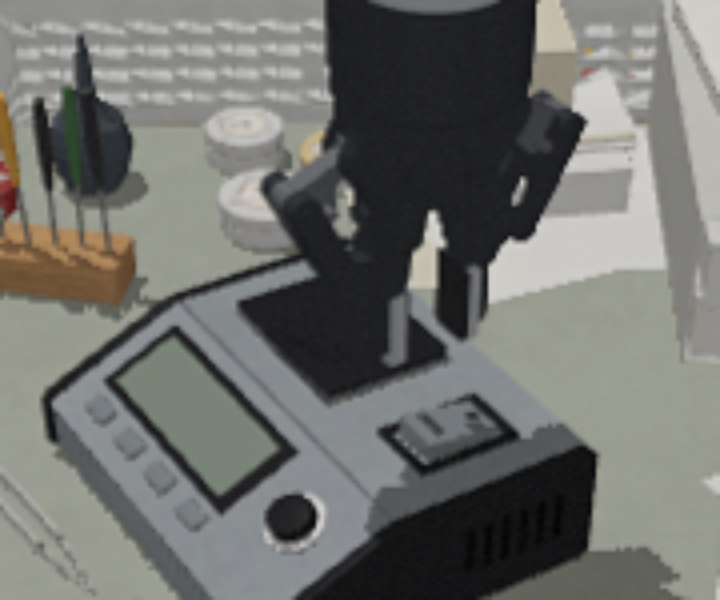

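The view shows the fingers closing, directly above the rocker front at about (450,440) in the crop. I'll press down in small steps.

```bash
python3 -m creep '[[0,0,0,0.1,0],[0,0,0,0.14,0],[0,0,0,0.15,0],[0,0,0,0.15,0]]'
python3 -m creep '[[0,0,0,0.007,0],[0,0,0,0.014,0],[0,0,0,0.014,0]]'
```

```text
time_s: 1.0
eef_pos: [0.5405, 0.0555, 0.0874]
tool_rot: [0.786, 0.619, 0.001, 0.001]
force: [1.2, -0.1, 0.9]
width: 0.0002
grip_force: 0.0
time_s: 1.25
eef_pos: [0.5398, 0.056, 0.0831]
tool_rot: [0.785, 0.619, 0.001, 0.001]
force: [-0.3, 0.2, -0.2]
width: -0.0
grip_force: 0.0
```

```bash
python3 -m creep '[[0,0,0,0.005,0],[0,0,0,0.01,0],[0,0,0,0.01,0]]'
```

```text
time_s: 1.5
eef_pos: [0.5389, 0.0562, 0.0793]
tool_rot: [0.785, 0.619, 0.0, 0.0]
force: [-0.6, -0.3, 0.6]
width: 0.0001
grip_force: 0.1
```

```bash
python3 -m creep '[[0,0,0,0.004,0],[0,0,0,0.008,0],[0,0,0,0.008,0]]'
python3 -m creep '[[0,0,0,-0.1,0],[0,0,0,-0.2,0],[0,-0.2,0,-0.25,0],[0,-0.3,0,-0.25,0],[0,-0.3,0,-0.25,0]]'
python3 - <<'E'
from h import *
c=capture("scene"); cv2.imwrite("pics/b.png",cv2.resize(c["img"][150:270,180:340],None,fx=5,fy=5,interpolation=cv2.INTER_CUBIC))
P=pts(c); x=np.array([.972,-.235]);y=np.array([.235,.972]); p=np.array([.5503,.0523])
d=P[...,:2]-p; a=d@x; b=d@y
for t in np.arange(-.020,.021,.004):
    m=(np.abs(a-t)<.002)&(np.abs(b)<.009)&(P[...,2]<.1); print(round(t,3),m.sum(),np.nanmedian(P[...,2][m]).round(4))
E
```

```text
time_s: 1.75
eef_pos: [0.5391, 0.0561, 0.0775]
tool_rot: [0.785, 0.619, 0.0, 0.0]
force: [-2.9, -0.8, 6.4]
width: -0.0
grip_force: 3.2
time_s: 2.17
eef_pos: [0.5175, -0.0353, 0.153]
tool_rot: [0.786, 0.618, -0.0, 0.002]
force: [-0.1, 0.5, 0.5]
width: -0.0001
grip_force: 0.0
-0.02 13 0.0748
-0.016 29 0.0761
-0.012 18 0.0781
-0.008 17 0.0781
-0.004 19 0.0794
0.0 18 0.0798
0.004 19 0.0807
0.008 19 0.0816
0.012 15 0.0827
0.016 19 0.0825
0.02 4 0.075
```

View pics/b.png

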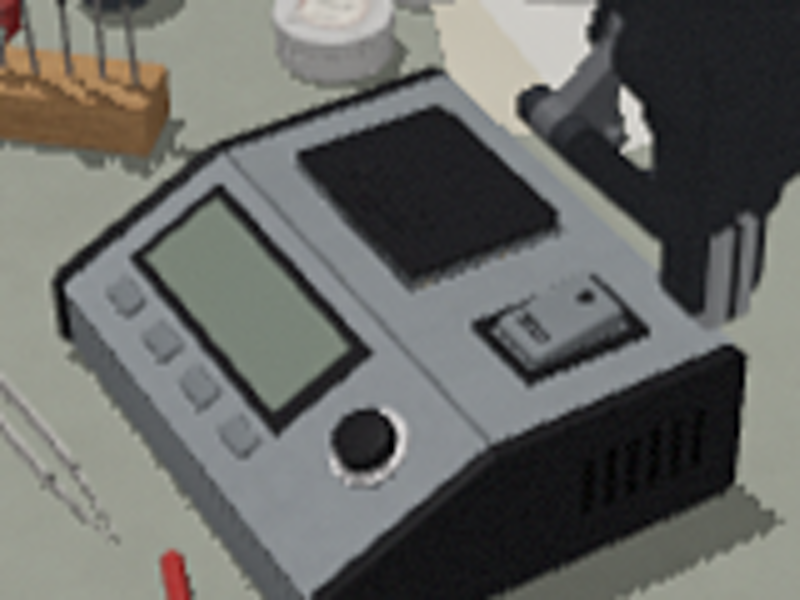

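The picture shows the rocker off, with its front end down (height profile 0.075 at the front to 0.0825 at the rear) and the hatch still shut. I'll move over to the hatch press point.

```bash
python3 -m creep '[[0,0.13,-0.005,0,0],[0,0.26,-0.01,0,0],[0,0.39,-0.015,0,0],[0,0.52,-0.02,0,0],[0,0.609,-0.022,0,0]]'
python3 -m creep '[[0,0,0,0.1,0],[0,0,0,0.2,0],[0,0,0,0.22,0],[0,0,0,0.22,0]]'
```

```text
time_s: 2.63
eef_pos: [0.5546, 0.1519, 0.1512]
tool_rot: [0.785, 0.62, 0.001, -0.001]
force: [0.5, 0.4, 0.0]
width: 0.0003
grip_force: 0.0
time_s: 2.97
eef_pos: [0.5523, 0.1482, 0.0832]
tool_rot: [0.785, 0.619, -0.003, -0.001]
force: [0.2, -0.1, -0.3]
width: 0.0
grip_force: 0.0
```

```bash
python3 -m creep '[[0,-0.01,0.006,0.01,0],[0,-0.01,0.006,0.018,0],[0,-0.01,0.006,0.022,0],[0,-0.01,0.006,0.022,0]]'
```

```text
time_s: 3.3
eef_pos: [0.5559, 0.1442, 0.0802]
tool_rot: [0.786, 0.619, 0.001, 0.0]
force: [-0.2, -1.2, -0.6]
width: 0.0
grip_force: 0.0
```

```bash
python3 -m creep '[[0,0,0,0.005,0],[0,0,0,0.01,0],[0,0,0,0.01,0]]'
```

```text
time_s: 3.55
eef_pos: [0.5557, 0.1444, 0.0766]
tool_rot: [0.785, 0.619, 0.001, 0.0]
force: [-0.9, -0.5, 1.4]
width: 0.0
grip_force: 0.3
```

```bash
python3 -m creep '[[0,0,0,0.006,0],[0,0,0,0.012,0],[0,0,0,0.012,0],[0,0,0,0.012,0]]'
```

```text
time_s: 3.88
eef_pos: [0.5555, 0.1445, 0.0728]
tool_rot: [0.785, 0.619, 0.0, 0.0]
force: [-0.1, 0.1, 2.8]
width: 0.0001
grip_force: 1.8
```

```bash
python3 -m creep '[[0,0,0,0.004,0],[0,0,0,0.007,0],[0,0,0,0.007,0]]'
```

```text
time_s: 4.13
eef_pos: [0.5557, 0.1445, 0.0725]
tool_rot: [0.785, 0.619, 0.001, 0.0]
force: [-3.7, -2.0, 14.5]
width: -0.0002
grip_force: 7.2
```

The firm stop is reached at 14.5 N, so I'll let go straight up and look.

```bash
python3 -m creep '[[0,0,0,-0.13,0],[0,0,0,-0.26,0],[0,0,-0.05,-0.35,0],[0,0,-0.1,-0.35,0],[0,0,-0.15,-0.35,0]]'
python3 -m creep '[[0,0,-0.1,0,0],[0,0,-0.1,0,0],[0,0,-0.1,0,0],[0,0,-0.1,0,0],[0,0,-0.1,0,0]]'
python3 - <<'E'
from h import *
c=capture("scene"); cv2.imwrite("pics/c.png",cv2.resize(c["img"][90:250,180:380],None,fx=4,fy=3.75,interpolation=cv2.INTER_CUBIC))
P=pts(c); x=np.array([.972,-.235]);y=np.array([.235,.972]); p=np.array([.6026,.1327])
d=P[...,:2]-p; a=d@x; b=d@y
for t in np.arange(-.065,.016,.005):
    m=(np.abs(a-t)<.0025)&(np.abs(b)<.042)&(P[...,2]<.135)&(P[...,2]>.06); print(round(t,3),m.sum(),np.percentile(P[...,2][m],[10,50,90]).round(4) if m.sum() else "")
E
```

```text
time_s: 4.55
eef_pos: [0.512, 0.1554, 0.1772]
tool_rot: [0.785, 0.619, 0.002, 0.001]
force: [-0.1, 0.1, -0.7]
width: -0.0002
grip_force: 0.0
time_s: 4.97
eef_pos: [0.4832, 0.1619, 0.1754]
tool_rot: [0.785, 0.619, 0.0, 0.0]
force: [0.4, -0.2, -1.0]
width: -0.0002
grip_force: 0.0
-0.065 59 [0.0694 0.0706 0.0719]
-0.06 22 [0.0629 0.0639 0.0665]
-0.055 36 [0.0622 0.0633 0.1026]
-0.05 36 [0.0639 0.1035 0.1061]
-0.045 39 [0.0641 0.1081 0.1108]
-0.04 137 [0.1103 0.1203 0.1234]
-0.035 68 [0.0706 0.1229 0.1247]
-0.03 23 [0.0628 0.0879 0.1198]
-0.025 69 [0.0639 0.0804 0.1047]
-0.02 30 [0.0668 0.0903 0.1056]
-0.015 6 [0.0734 0.0872 0.0991]
-0.01 24 [0.0627 0.068  0.0846]
-0.005 12 [0.0631 0.0738 0.0793]
-0.0 16 [0.0609 0.0688 0.0807]
0.005 40 [0.0705 0.0713 0.0723]
0.01 68 [0.07   0.0712 0.0723]
0.015 49 [0.0699 0.0708 0.0719]
```

View pics/c.png

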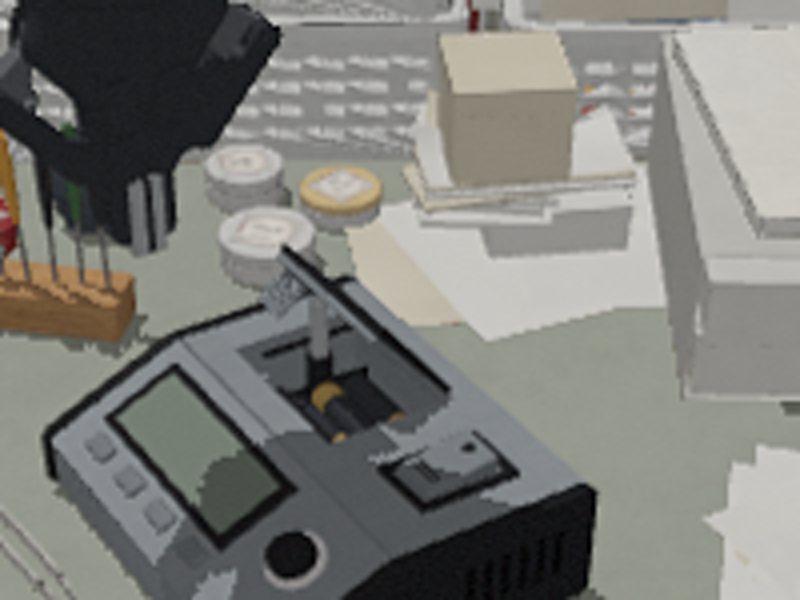

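The hatch has popped up. Its front edge is at z≈0.123, about 37 mm in front of the hinge, with the shiny tongue at the left (285,290), and nothing touches it. I'll wait a second, then go down in front of the lid, 12 mm right of its middle.

```bash
python3 -m creep '[[0,0,0,0,0],[0,0,0,0,0],[0,0,0,0,0],[0,0,0,0,0],[0,0,0,0,0]]' >/dev/null
python3 -m creep '[[0,0,0,0,0],[0,0,0,0,0],[0,0,0,0,0],[0,0,0,0,0],[0,0,0,0,0]]' > /dev/null
python3 -m creep '[[0,-0.04,0,0.1,0],[0,-0.04,0,0.218,0],[0,-0.04,0.07,0.218,0],[0,-0.04,0.15,0.218,0],[0,-0.04,0.15,0.218,0]]'
python3 -m creep '[[0,0,0.02,0,0],[0,0,0.04,0,0],[0,0,0.06,0,0],[0,0,0.06,0,0]]'
```

```text
time_s: 6.27
eef_pos: [0.5271, 0.1393, 0.1097]
tool_rot: [0.786, 0.619, 0.001, 0.001]
force: [0.5, -0.8, 0.7]
width: 0.0005
grip_force: 0.0
time_s: 6.6
eef_pos: [0.5419, 0.1355, 0.1105]
tool_rot: [0.785, 0.619, 0.001, 0.0]
force: [0.3, 0.0, 0.1]
width: 0.0
grip_force: 0.0
```

```bash
python3 -m creep '[[0,0,0.015,0,0],[0,0,0.03,0,0],[0,0,0.045,0,0],[0,0,0.06,0,0],[0,0,0.06,0,0]]'
python3 -m creep '[[0,0,0.015,0,0],[0,0,0.03,0,0],[0,0,0.045,0,0],[0,0,0.06,0,0],[0,0,0.06,0,0]]'
python3 - <<'E'
from h import *
c=capture("side"); cv2.imwrite("pics/d.png",cv2.resize(c["img"][110:270,150:350],None,fx=4,fy=3.75,interpolation=cv2.INTER_CUBIC))
E
```

```text
time_s: 7.02
eef_pos: [0.5593, 0.1312, 0.1102]
tool_rot: [0.785, 0.619, 0.0, 0.0]
force: [-0.1, 0.3, -0.7]
width: -0.0001
grip_force: 0.0
time_s: 7.43
eef_pos: [0.5772, 0.1269, 0.1101]
tool_rot: [0.785, 0.619, 0.001, 0.0]
force: [0.2, 0.4, 1.4]
width: 0.0002
grip_force: 0.0
```

View pics/d.png

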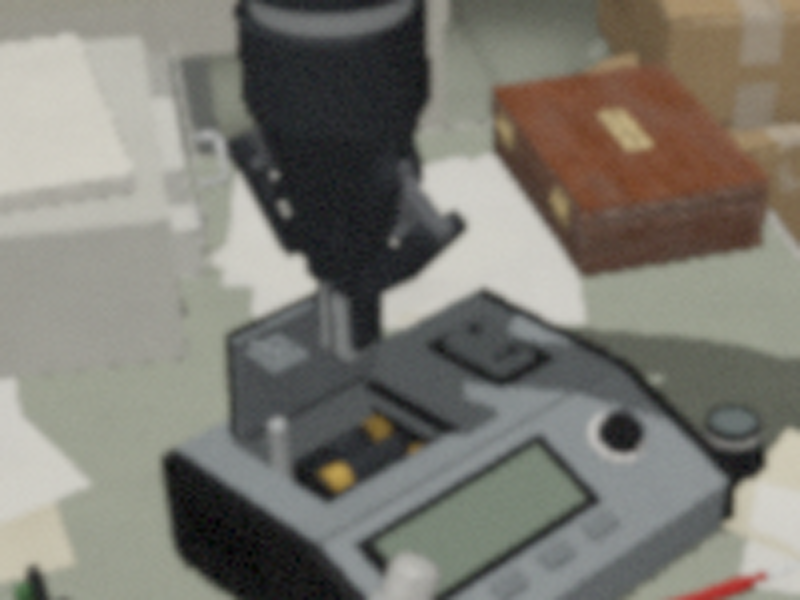

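The lid is nearly upright, and the finger is on its inner face right of the tongue. I'll push 10 mm more, then retreat and check.

```bash
python3 -m creep '[[0,0,0.01,0,0],[0,0,0.02,0,0],[0,0,0.03,0,0],[0,0,0.034,0,0],[0,0,0.034,0,0]]'
python3 -m creep '[[0,0,-0.08,0,0],[0,0,-0.2,0,0],[0,0,-0.25,-0.1,0],[0,0,-0.3,-0.2,0],[0,0,-0.35,-0.25,0]]'
python3 -m creep '[[0,0,0,-0.05,0],[0,0,0,-0.05,0],[0,0,0,-0.05,0],[0,0,0,-0.05,0]]'
python3 - <<'E'
from h import *
x=np.array([.972,-.235]);y=np.array([.235,.972]); p=np.array([.6026,.1327])
for n in ["scene","side"]:
    c=capture(n); P=pts(c); cv2.imwrite(f"pics/e_{n}.png",cv2.resize(c["img"][130:330,150:350],None,fx=3,fy=3,interpolation=cv2.INTER_CUBIC))
    d=P[...,:2]-p; a=d@x; b=d@y
    for z in np.arange(.08,.146,.006):
        m=(np.abs(P[...,2]-z)<.003)&(np.abs(b)<.04)&(np.abs(a)<.05); print(n,z.round(3),m.sum(),np.percentile(a[m],[10,50,90]).round(4) if m.sum() else "")
E
```

```text
time_s: 7.9
eef_pos: [0.5862, 0.1247, 0.1102]
tool_rot: [0.785, 0.619, 0.0, 0.0]
force: [-0.0, -0.8, -0.2]
width: 0.0002
grip_force: 0.0
time_s: 8.32
eef_pos: [0.4842, 0.1499, 0.1881]
tool_rot: [0.785, 0.619, 0.002, 0.001]
force: [0.6, -0.2, 0.5]
width: -0.0004
grip_force: 0.0
time_s: 8.65
eef_pos: [0.4836, 0.1491, 0.1992]
tool_rot: [0.785, 0.619, -0.0, -0.0]
force: [-0.8, -1.3, -0.7]
width: 0.0001
grip_force: 0.0
scene 0.08 80 [-0.0247 -0.0048 -0.0037]
scene 0.086 87 [-0.0231 -0.004  -0.003 ]
scene 0.092 80 [-0.0232 -0.0037 -0.0026]
scene 0.098 71 [-0.0041 -0.0031 -0.0023]
scene 0.104 74 [-0.0035 -0.0026 -0.0016]
scene 0.11 73 [-0.0031 -0.002  -0.0011]
scene 0.116 62 [-0.0024 -0.0016 -0.0007]
scene 0.122 63 [-0.0021 -0.0011  0.0001]
scene 0.128 138 [-0.018  -0.0024  0.0002]
scene 0.134 150 [-0.0006  0.0023  0.0062]
scene 0.14 0 
side 0.08 118 [-0.0203 -0.0022 -0.0009]
side 0.086 113 [-0.0194 -0.0017 -0.0002]
side 0.092 118 [-0.0192 -0.0013  0.0003]
side 0.098 109 [-0.0022 -0.0005  0.0004]
side 0.104 107 [-0.0014 -0.      0.0017]
side 0.11 93 [-0.0009  0.0005  0.0016]
side 0.116 85 [-0.0005  0.0009  0.0023]
side 0.122 80 [-0.      0.0012  0.0029]
side 0.128 183 [-0.0158  0.0008  0.0028]
side 0.134 153 [0.0015 0.0045 0.0082]
side 0.14 0
```

View pics/e_side.png

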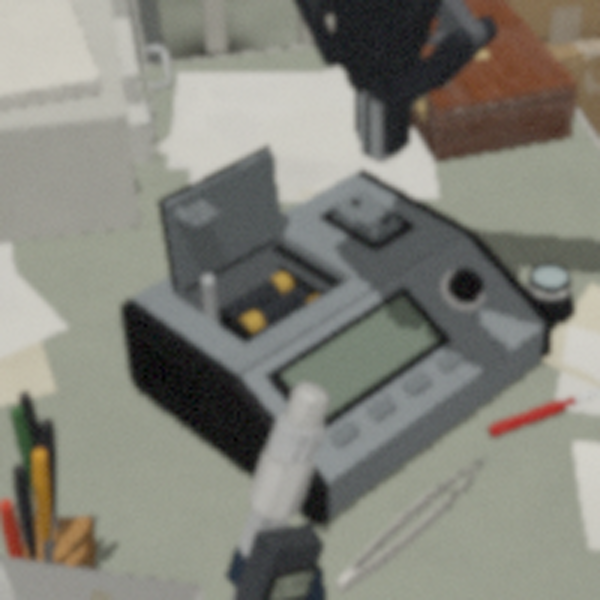

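The picture shows the lid standing open and leaning slightly back (slope about 4 mm over 42 mm, roughly 1.66 rad). The rocker is still off, the tweezers, screwdriver and loupe look undisturbed, and the arm is clear. I'll hand it in.

```bash
python3 -c "
from station import workorder
print(workorder.job_done())"
```

```text
the job is handed in; nothing more can be done
None
```

Job handed in, verdict not shown: the rocker is off, and the hatch popped, stayed ajar untouched for over a second, and now stands open at about 1.66 rad; the tweezers, screwdriver and loupe look undisturbed.

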